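# Stand a cover plate in the laser marking nest and start the marker

## Task

Load the blank aluminium cover plate that lies on the rubber mat into the nest of the laser marker: stood upright on its short edge between the two cheeks, holed end up, black field facing the lens, down on the nest floor and with its back flat against the back plate, set in gently and not dropped. Then, with the plate left standing there, press the green start button fully in. Do not disturb the already marked plate, the caliper, the bottle, the screwdriver or the gauge, and do not press the red stop or the emergency stop.

Things in the scene. Friction and masses are not known exactly. Their poses are not given: they have to be found in the camera images.
- plate: Blank cover plate, bare aluminium, 90 x 60 x 12 mm, about 0.18 kg, loose. Origin at its middle; x along the 90 mm length to the end with two dark screw holes, y along the 60 mm width, z out of the face with the plain black field. Starts flat on the mat (top 3 mm above the desk), face up, holed end roughly to world -y, clear for 40 mm around; stands freely on its 60 x 12 mm end.
- plate_top (a point): Middle of the plate's holed end, 45 mm from its origin along its x.
- plate_face (a point): Middle of the plate's marking face, 6 mm from its origin along its z.
- station: Fixed laser station: aluminium base 280 x 560 mm, top 32 mm above the mat, with the nest (steel floor, black walls) on a riser near its -y end and the black scan head (125 mm wide, top 195 mm above the mat) towards +y, its lens 178 mm from the nest. Origin at the mat's top straight under the nest; z up, y from nest to lens, x across.
- nest (a point): Seat of the plate's lower edge on the nest floor (87 mm above the desk), axes as the station's; a seated plate's middle is at (0, 0, 45) mm. Back plate: front face y = -6 mm, 12 thick, 88 wide, 84 high, with a finger notch 46 wide in its middle, open from 35 mm up. Cheeks 10 thick, 84 high, y -6 to +10 mm, inner faces at x = -34 and +34 mm. Open above and to +y. Floor 120 (x) by 100 (y) mm.
- lens (a point): Middle of the scan lens, looking along the station's -y at the nest.
- console: Cream operator console, 158 x 230 mm, 50 to 80 mm high, fixed, top sloping 0.17 rad down to the robot; origin under its middle. Carries the green start button (near row, +y side), the red stop button 75 mm to its -y side and a big red emergency stop on a yellow collar behind.
- start_top (a point): Middle of the top of the green start button, 28 mm across.
- start (a joint): Travel of the start button (m): 0 out, 0.006 fully in; sprung, 5 N at full travel, pressed square to the console top (nearly straight down).
- stop (a joint): Travel of the red stop button (m), 0 out. Not to be pressed.
- estop (a joint): Travel of the emergency stop mushroom (m), 0 out. Not to be pressed.
- marked_plate: An already marked cover plate of the same size, with white marks on its black field, lying face up on the mat to the -y side. Leave it. Origin at its middle.
- caliper: Digital caliper, about 190 mm long, lying on the mat to the -y side. Leave it. Origin under its middle.
- cleaner: White bottle with blue cap, 60 mm across, 170 mm high, standing to the right. Leave it. Origin under its middle.
- driver: Screwdriver, 160 mm long, lying on the station's base on the robot's side. Leave it. Origin under its middle.
- gauge: Brass focus gauge, a stepped block 30 x 30 x 60 mm, standing on the station's base on the far side. Leave it. Origin under its middle.
Mind the look-alikes: they are no part of the job. What is shaped like the plate but pink or purple is not meant.

How it is judged:
By the outcome, as a careful person would: the job done as asked, in the order asked, and still so for the second after the job is handed in, with the robot touching nothing.
It also fails if it takes over 64 s, if anything falls off the work surface, if the arm or the gripper's body presses on something with over 40 N, if the wrist force passes 120 N, or if a joint passes its speed limit or range.

## Robot

A 6-joint arm with a two-finger parallel gripper is mounted at the origin on the work surface. World frame = base frame: x ahead of the robot, y to its left, z up, the work surface at z = 0. Lengths are in m, angles in rad, forces in N, time in s.
With the tool pointing down it reaches from about 0.375 to 0.9 m from the base axis. Payload 3.1 kg.
Tool frame: the origin (TCP) lies between the finger pads; the fingertips stand manip.nose_length ahead of it and the grasp point (between the pads) lies 5 mm behind it (manip.nose_length is the distance from the TCP to the fingertips, in m); z points along the fingers, y is the line along which they close (so a half turn about z gives the same grasp; the last joint's range is limited). The gripper opens to 85 mm and grips with 20 to 120 N. Pads are 22 mm wide; open, the fingers measure 114 mm over their backs; the gripper's body (76 mm by 85 mm) begins 54 mm behind the grasp point. The pads swing forward as they close: fully open they stand 13 mm farther back than shut.
Start: joints at [-1.48, 0.527, 1.433, -0, 1.181, -0.178], TCP at [0.167, -0.602, 0.245] pointing down, gripper open.
Joint ranges: [-3.08, 3.08], [-0.75, 2.2], [0.22, 2.44], [-1.43, 4.57], [0, 2.65], [-2.85, 2.85]. Speed limits (rad/s): [2.79, 2.79, 3.14, 3.14, 3.14, 3.14].

## Interface

Orientations are given as a unit quaternion [x, y, z, w].
In Python, from station import monitor, eyes, job, manip gives the robot as it stands.
- The arm moves only by the shell command python3 -m pendant 'ROWS' [FORCE]. ROWS is JSON, a list that holds one entry, the list of rows, each a list of 7 numbers: the shift along the tool's x, y, z as a fraction of full scale, then the turn, a rotation vector about the tool's x, y, z as a fraction of full scale, then the opening, from 0 (shut) to 1 (fully open). A call has 1 to 20 rows; each row shifts and turns the commanded pose from where the row before left it, along the tool's axes as they then stand; what a row does not reach is not made up. Full scale, the value 1, is 800 mm for a shift and 0.12 rad for a turn. A row lasts 1/10 s, in which the tool goes at most 50 mm and 8.59 degrees, less where a joint would pass 70% of its speed; a pose out of reach is approached as far as the arm can. A call with a number of a shift or a turn outside -1 to 1 is refused whole. A call with a gripper value outside its range is refused whole. The fingers move at their own pace and stop on an object; FORCE is the grip in N (left out, the last holds). Time passes only in rows, so rows that do not move let the fingers close. It gives the time, the measured TCP pose, the force, the opening and the grip force at its end, in the units of the state.
- monitor.sense(): the state, without advancing time (a new reading comes with each control period).
- eyes.snapshot(name): name is "side" or "top"; returns a dict with "pixels" (400x640x3 uint8, red, green, blue), "depth" (400x640 float32, m along the optical axis (not along the pixel's ray), 0 where there is no reading), "intrinsics" (3x3 intrinsics, pixels), "eye" and "attitude" of the camera in the world. Camera axes: x right, y down, z forward; pixel columns grow to the right and rows downward; lengths in m; the calibration is good to about 2 mm. A picture is of the moment at which its call begins.
- job.sign_off(): hands the job in; it is judged then, once.
The state is a dict: "t": time; "q": joint angles; "qd": joint speeds; "tau": joint torques, N m; "tcp_pos": TCP position; "tool_rot": TCP orientation; "force": force on the tool from outside, world axes, zero at the start; "ft_torque": the same for the moment, N m; "finger_gap": opening from 0.0 (shut) to 1.0 (fully open); "gripper_force": force on a finger pad.
Only numpy, scipy, OpenCV 4.12 (cv2) and the standard library are available. Lean on these libraries where they do the work, as an engineer would, in place of code of your own. Each camera call takes 0.05 s, during which the arm holds its last target. There are 200 camera calls.

## Working session

There is one attempt and no reset: what is moved stays moved. The work goes in short steps, Python scripts to look and compute and a shell command to move; the robot and the scene stay as the last step left them, time stands still between calls to the robot, and variables do not carry over. Pictures are saved under pics/ and viewed, at most 10 in all, crops included, and the job is handed in when it is done.

```bash
ls; mkdir -p pics
python3 - <<'E'
from station import monitor, eyes, job, manip
import cv2
print(manip.nose_length, monitor.sense())
for n in("side","top"):
    s=eyes.snapshot(n); cv2.imwrite(f"pics/{n}0.png",s["pixels"][:,:,::-1]); print(n,s["intrinsics"],s["eye"],s["attitude"])
E
```

```text
pics
0.014 {'t': 0.0, 'q': array([-1.47949434e+00,  5.28482538e-01,  1.43391150e+00, -7.80931211e-06,
        1.18139893e+00, -1.78493378e-01]), 'qd': array([-0.00056193,  0.00070369,  0.00075169,  0.00116924,  0.00077508,
       -0.00106342]), 'tau': array([-9.16560894e-04, -4.42349160e+01, -1.78023702e+01, -2.99240464e-04,
        8.40220047e-03,  1.98602078e-05]), 'tcp_pos': array([ 0.16655019, -0.60168266,  0.24432061]), 'tool_rot': array([ 9.90914298e-01,  1.34490313e-01,  4.43394999e-05, -1.09926588e-03]), 'force': array([0.15521109, 0.43889524, 0.00557239]), 'ft_torque': array([-0.00040983, -0.02182936,  0.01380981]), 'gripper_force': 0.0, 'finger_gap': 0.9962419083927803}
side [[368.62447108   0.         320.571129  ]
 [  0.         368.62447108 203.87501256]
 [  0.           0.           1.        ]] [0.36053347 0.58079725 0.87081881] [-0.11553353  0.9284774  -0.34941456  0.04991186]
top [[480.76376056   0.         321.62086894]
 [  0.         480.76376056 201.38362988]
 [  0.           0.           1.        ]] [ 0.29217056 -0.0638544   1.67847678] [ 0.70787681 -0.7027042   0.04839076 -0.05268369]
```

View pics/side0.png

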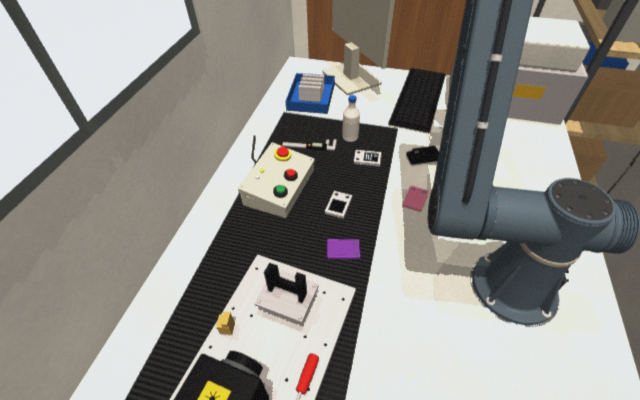

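View pics/top0.png

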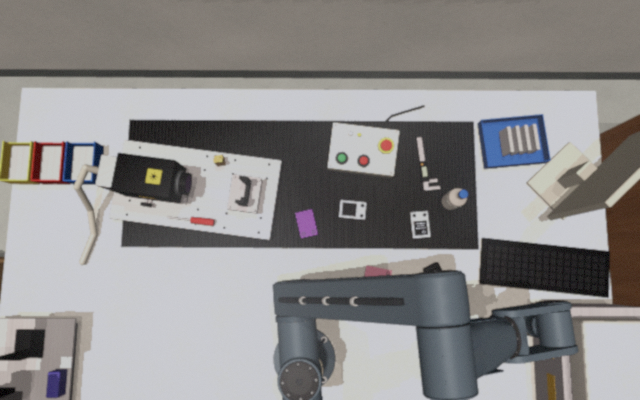

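The side view shows the blank plate at (339,204), nest (287,280) and green button (280,190). The top view shows them at (352,209), (245,192) and (342,157). The purple look-alike is at (306,222) in the top view. The marked plate is at (420,224).

```bash
cat > h.py <<'E'
from station import monitor, eyes, job, manip
import numpy as np, cv2
from scipy.spatial.transform import Rotation as R
def cloud(s):
    v,u=np.mgrid[0:400,0:640]; K=s["intrinsics"]; d=s["depth"]
    p=np.stack([(u-K[0,2])/K[0,0]*d,(v-K[1,2])/K[1,1]*d,d],-1)
    return p@R.from_quat(s["attitude"]).as_matrix().T+s["eye"]
def onplane(s,uv,z):
    K=s["intrinsics"]; uv=np.asarray(uv,float).reshape(-1,2)
    r=np.c_[(uv-[K[0,2],K[1,2]])/[K[0,0],K[1,1]],np.ones(len(uv))]@R.from_quat(s["attitude"]).as_matrix().T
    return s["eye"]+r*((z-s["eye"][2])/r[:,2])[:,None]
def delta(pos,rot):  # to target: shift mm & rotvec rad in tool axes
    st=monitor.sense(); T=R.from_quat(st["tool_rot"])
    return (T.inv().apply(pos-st["tcp_pos"])*1e3).round(1),(T.inv()*rot).as_rotvec().round(3)
def down(phi,tilt=0): # tool y along heading phi (world), z down
    y=np.array([np.cos(phi),np.sin(phi),0]);z=np.array([0,0,-1.]);x=np.cross(y,z)
    return R.from_matrix(np.c_[x,y,z])
def rect(p):
    c,(w,h),a=cv2.minAreaRect((p[:,:2]*1000).astype(np.float32)); return np.round(c,1),np.round((w,h),1),round(a,1)
E
python3 - <<'E'
from h import *
for n,box in(("side",(325,190,355,218)),("top",(335,197,371,222))):
    s=eyes.snapshot(n);P=cloud(s);im=s["pixels"].astype(int)
    x0,y0,x1,y1=box
    m=np.zeros((400,640),bool);m[y0:y1,x0:x1]=(im.max(2)>110)[y0:y1,x0:x1]
    v,u=np.nonzero(m)
    print(n,"plate",rect(onplane(s,np.c_[u,v],.015)),m.sum(),"depth z",np.median(P[m][:,2]))
    g=(im[...,1]>im[...,0]*1.5)&(im[...,1]>im[...,2]*1.3)&(im[...,1]>60)
    q=P[g]; print("green",g.sum(),np.median(q,0),q.max(0),q.min(0))
    # nest walls: points z .14-.19 in region
    N=(P[...,2]>.135)&(P[...,2]<.2)&(im.max(2)<70)
    bx=np.zeros_like(N); 
    if n=="side": bx[255:312,258:325]=1
    else: bx[170:215,222:270]=1
    w=P[N&bx]; print("nest",len(w),np.median(w,0),w.min(0),w.max(0),rect(w[w[:,2]>.155]))
    # station base
    if n=="top":
        mm=((im.min(2)>120)&(np.abs(P[...,2]-.035)<.008));mm[:130]=0;mm[245:]=0;mm[:,:100]=0;mm[:,290:]=0
        print("base",rect(P[mm]),mm.sum())
    cv2.imwrite(f"pics/c_{n}.png",cv2.resize(s["pixels"][(240 if n=='side' else 160):(330 if n=='side' else 230),(240 if n=='side' else 210):(350 if n=='side' else 380),::-1],None,fx=5 if n=='side' else 4,fy=5 if n=='side' else 4,interpolation=cv2.INTER_CUBIC))
E
python3 -c "
import cv2,numpy as np
a=cv2.imread('pics/c_side.png');b=cv2.imread('pics/c_top.png');c=np.zeros((a.shape[0]+b.shape[0],max(a.shape[1],b.shape[1]),3),np.uint8)
c[:a.shape[0],:a.shape[1]]=a;c[a.shape[0]:,:b.shape[1]]=b;c=cv2.resize(c,None,fx=.79,fy=.79);cv2.imwrite('pics/c.png',c);print(c.shape)"
```

```text
side plate (array([ 506. , -160.4]), array([98.2, 61.8]), 84.9) 306 depth z 0.015482279800052623
green 67 [ 0.67521366 -0.11746273  0.08088238] [ 0.68805141 -0.10714593  0.08554889] [ 0.66284404 -0.1340308   0.06964883]
nest 316 [0.57132566 0.20120418 0.16367194] [0.50423436 0.18412347 0.1350317 ] [0.59222638 0.21931448 0.17500969] (array([548. , 201.5]), array([26.6, 85.8]), 82.6)
top plate (array([ 504.8, -159.6]), array([95. , 64.7]), 84.7) 348 depth z 0.013559330139007786
green 47 [ 0.67254388 -0.1180932   0.08086656] [ 0.68602872 -0.0638544   1.67847678] [ 0.29217056 -0.13164579  0.07286094]
nest 56 [0.57171889 0.19414112 0.16592678] [0.50140801 0.18418761 0.13523592] [0.58679939 0.20957395 0.17767269] (array([543.9, 196.8]), array([20.3, 85.3]), 86.3)
base (array([570.8, 386.9]), array([562.7, 281.3]), 82.8) 7911
(577, 537, 3)
```

View pics/c.png

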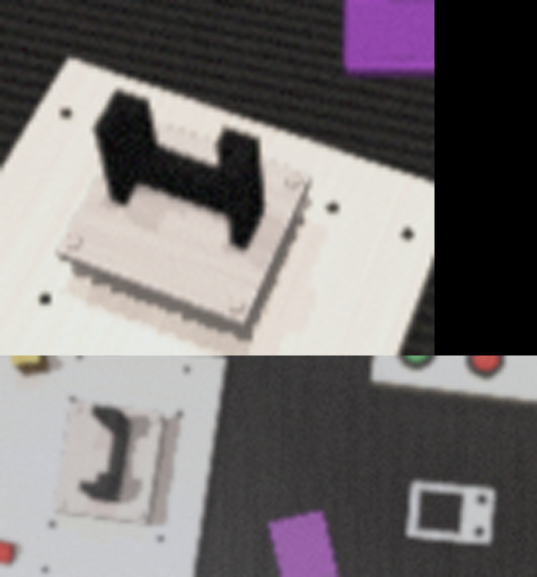

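The crops show the nest with its cheeks and notch, and the plate with its holes at the right end (-y). My estimates:
- **Plate:** centre (0.505, -0.160), long axis at 84.9°.
- **Nest:** about (0.548, 0.205), station yaw about -7.3°.
- **Button:** about (0.675, -0.118, 0.082).

The plan has three parts:
1. Grip the plate across its width with the tool tilted, and stand it up on the mat.
2. Regrip it from above across its thickness, and set it into the nest through the notch.
3. Press the start button.

```bash
python3 -m pendant '[[[0.0493,-0.0353,0.0074,0,0,0,1],[0.0493,-0.0353,0.0074,0,0,0,1],[0.0493,-0.0353,0.0074,0,0,0,1],[0.0493,-0.0353,0.0074,0,0,0,1],[0.0493,-0.0353,0.0074,0,0,0,1],[0.0493,-0.0353,0.0074,0,0,0,1],[0.0493,-0.0353,0.0074,0,0,0,1],[0.0493,-0.0353,0.0074,0,0,0,1],[0.0493,-0.0353,0.0074,0,0,0,1],[0.0493,-0.0353,0.0074,0,0,0,1],[0.0493,-0.0353,0.0074,0,0,0,1],[0,0,0,0,0,-1,1],[0,0,0,0,0,-1,1],[0,0,0,0,0,-1,1],[0,0,0,0,0,-1,1],[0,0,0,0,0,-1,1],[0,0,0,0,0,-1,1],[0,0,0,0,0,-1,1],[0,0,0,0,0,-1,1],[0,0,0,0,0,-1,1]]]' 40
python3 - <<'E'
from h import *
a=np.deg2rad(-5.1)
print(delta([.503,-.187,.18],down(a)))
E
```

```text
t: 2.2
tcp_pos: [0.5019, -0.1873, 0.1801]
tool_rot: [0.779, 0.627, -0.0, -0.0]
force: [0.3, 0.9, 0.1]
finger_gap: 0.999
gripper_force: 0.0
(array([0.5, 1. , 0.1]), array([-0.   , -0.   , -0.127]))
```

```bash
python3 -m pendant '[[[0,0.0012,0,0,0,-1,1],[0,0,0,0,0.97,-0.06,1],[0,0,0,0,0.97,0,1],[0,0,0,0,0.97,0,1],[0,0,0,0,0.97,0,1],[0,0,0,0,0.97,0,1],[0,0,0,0,0.97,0,1],[-0.0241,0,0.0287,0,0,0,1],[-0.0241,0,0.0287,0,0,0,1],[-0.0241,0,0.0287,0,0,0,1],[-0.0241,0,0.0287,0,0,0,1],[0,0,0,0,0,0,1]]]'
python3 - <<'E'
from h import *
a=np.deg2rad(-5.1);T=down(a)*R.from_rotvec([0,np.deg2rad(40),0])
print(delta([.503,-.187,.03],T),monitor.sense()["q"].round(2))
s=eyes.snapshot("side");cv2.imwrite("pics/a.png",cv2.resize(s["pixels"][130:260,250:420,::-1],None,fx=4.5,fy=4.5,interpolation=cv2.INTER_CUBIC))
E
```

```text
t: 3.4
tcp_pos: [0.5013, -0.1863, 0.0572]
tool_rot: [0.695, 0.631, 0.253, -0.233]
force: [-0.1, 0.2, 1.5]
finger_gap: 0.997
gripper_force: 0.0
(array([-18. ,   1.8,  20.4]), array([-0.001, -0.004, -0.007])) [-0.83  0.87  1.61  0.53  1.23 -1.07]
```

View pics/a.png

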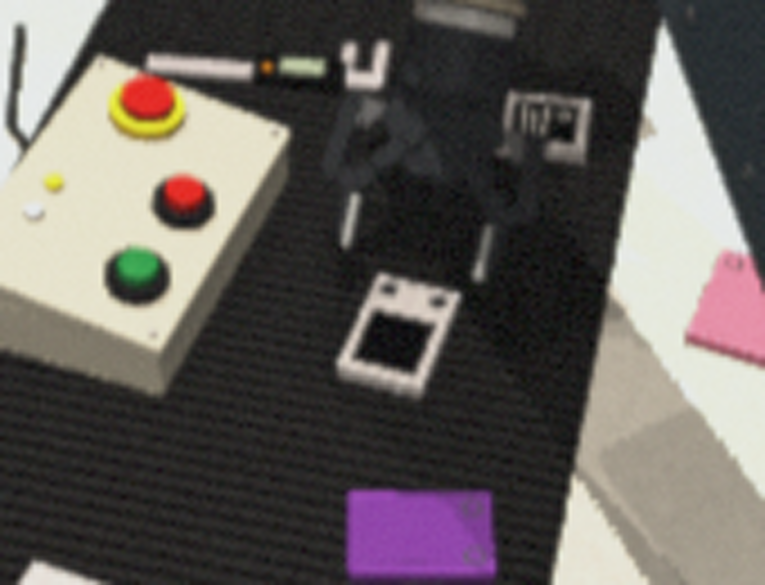

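The open finger pads, at (350,220) and (482,255), straddle the holed end of the plate evenly. I'll narrow the opening and go down.

```bash
python3 -m pendant '[[[-0.0225,0.0022,0.0255,0,0,-0.06,0.82],[0,0,0,0,0,0,0.82],[-0.0032,0,0.0038,0,0,0,0.82],[0,0,0,0,0,0,0.82]]]'
python3 -m pendant '[[[-0.0016,0,0.0019,0,0,0,0.82],[0,0,0,0,0,0,0.82]]]'
python3 -m pendant '[[[-0.0016,0,0.0019,0,0,0,0.82],[0,0,0,0,0,0,0.82]]]'
```

```text
t: 3.85
tcp_pos: [0.5051, -0.1887, 0.0303]
tool_rot: [0.692, 0.635, 0.254, -0.229]
force: [-0.3, 0.2, 0.1]
finger_gap: 0.815
gripper_force: 0.0
t: 4.05
tcp_pos: [0.5049, -0.1886, 0.0278]
tool_rot: [0.693, 0.635, 0.254, -0.229]
force: [0.3, 0.2, 0.4]
finger_gap: 0.818
gripper_force: 0.0
t: 4.25
tcp_pos: [0.5047, -0.1884, 0.0252]
tool_rot: [0.693, 0.635, 0.254, -0.229]
force: [-0.2, 0.1, -0.9]
finger_gap: 0.819
gripper_force: 0.0
```

```bash
python3 -m pendant '[[[-0.0016,0,0.0019,0,0,0,0.82],[0,0,0,0,0,0,0.82]]]'
python3 -m pendant '[[[-0.0016,0,0.0019,0,0,0,0.82],[0,0,0,0,0,0,0.82]]]'
```

```text
t: 4.45
tcp_pos: [0.5046, -0.1883, 0.0229]
tool_rot: [0.693, 0.635, 0.254, -0.229]
force: [-0.5, -1.0, -0.8]
finger_gap: 0.817
gripper_force: 0.0
t: 4.65
tcp_pos: [0.5046, -0.1883, 0.0209]
tool_rot: [0.693, 0.635, 0.254, -0.229]
force: [-0.5, 0.5, 0.3]
finger_gap: 0.822
gripper_force: 0.0
```

```bash
python3 -m pendant '[[[0,0,0,0,0,0,0],[0,0,0,0,0,0,0],[0,0,0,0,0,0,0],[0,0,0,0,0,0,0],[0,0,0,0,0,0,0]]]' 60
python3 -m pendant '[[[0.004,0,-0.0048,0,0,0,0],[0.008,0,-0.0096,0,0,0,0],[0.016,0,-0.0192,0,0,0,0],[0.024,0,-0.0287,0,0,0,0],[0.024,0,-0.0287,0,0,0,0],[0,0,0,0,0,0,0]]]'
python3 - <<'E'
from h import *
for n,b in(("side",(130,260,250,420)),("top",(170,250,290,420))):
    s=eyes.snapshot(n);cv2.imwrite(f"pics/b_{n}.png",cv2.resize(s["pixels"][b[0]:b[1],b[2]:b[3],::-1],None,fx=4.5,fy=4.5,interpolation=cv2.INTER_CUBIC))
E
```

```text
t: 5.15
tcp_pos: [0.5045, -0.1888, 0.0217]
tool_rot: [0.692, 0.635, 0.254, -0.229]
force: [-2.7, -2.1, 5.4]
finger_gap: 0.669
gripper_force: 62.7
t: 5.75
tcp_pos: [0.5058, -0.1896, 0.1194]
tool_rot: [0.692, 0.636, 0.254, -0.226]
force: [-0.4, -0.0, -1.8]
finger_gap: 0.661
gripper_force: 64.0
```

View pics/b_side.png

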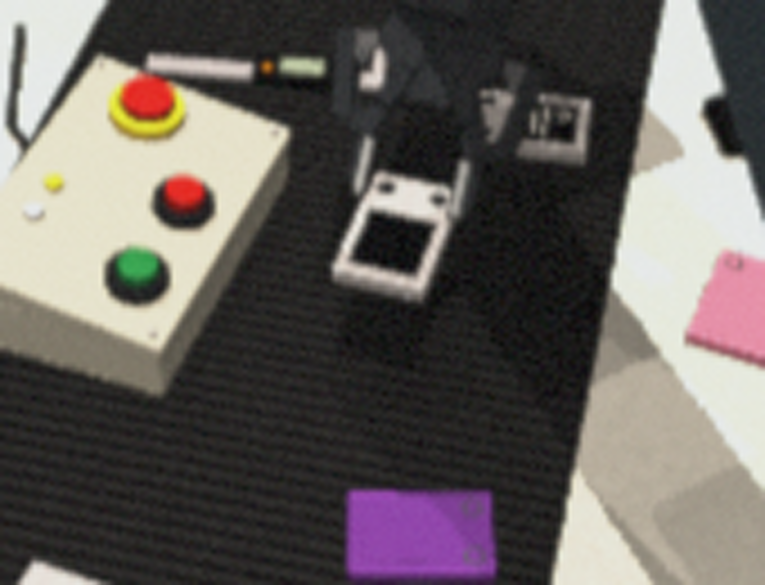

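The plate is held level at (395,235). Now I'll turn it upright.

```bash
python3 -m pendant '[[[0,0,0,0,-0.9,0,0],[0,0,0,0,-1,0,0],[0,0,0,0,-1,0,0],[0,0,0,0,-1,0,0],[0,0,0,0,-1,0,0],[0,0,0,0,-1,0,0],[0,0,0,0,-1,0,0],[0,0,0,0,-1,0,0],[0,0,0,0,-1,0,0],[0,0,0,0,-1,0,0],[0,0,0,0,-1,0,0],[0,0,0,0,-1,0,0],[0,0,0,0,-1,0,0],[0,0,0,0,-0.19,0,0],[0,0,0,0,0,0,0]]]'
python3 - <<'E'
from h import *
a=np.deg2rad(-5.1);T=down(a)*R.from_rotvec([0,np.deg2rad(-50),0])
print(delta([.505,-.187,.09],T),monitor.sense()["q"].round(2))
out=[]
for n,b in(("side",(130,260,250,420)),("top",(170,250,290,420))):
    s=eyes.snapshot(n);c=cv2.resize(s["pixels"][b[0]:b[1],b[2]:b[3],::-1],None,fx=3.2,fy=3.2,interpolation=cv2.INTER_CUBIC)
    out.append(cv2.copyMakeBorder(c,0,0,0,580-c.shape[1],0) if c.shape[1]<580 else c)
    P=cloud(s); m=(P[...,2]>.03)&(P[...,2]<.17)&(np.abs(P[...,0]-.505)<.05)&(np.abs(P[...,1]+.2)<.06)
    print(n,m.sum(),P[m].min(0).round(3),P[m].max(0).round(3))
c=np.vstack(out);c=c[:600];cv2.imwrite("pics/d.png",c);print(c.shape)
E
```

```text
t: 7.35
tcp_pos: [0.5031, -0.1876, 0.1138]
tool_rot: [0.67, 0.614, -0.309, 0.282]
force: [-1.2, 0.0, -1.9]
finger_gap: 0.664
gripper_force: 64.4
(array([18.5,  1.9, 14.9]), array([ 0.001, -0.01 ,  0.001])) [-0.16  0.78  1.84 -1.22  0.94  0.9 ]
side 55 [ 0.467 -0.203  0.043] [ 0.496 -0.152  0.131]
top 319 [ 0.455 -0.205  0.047] [ 0.555 -0.141  0.17 ]
(600, 580, 3)
```

View pics/d.png

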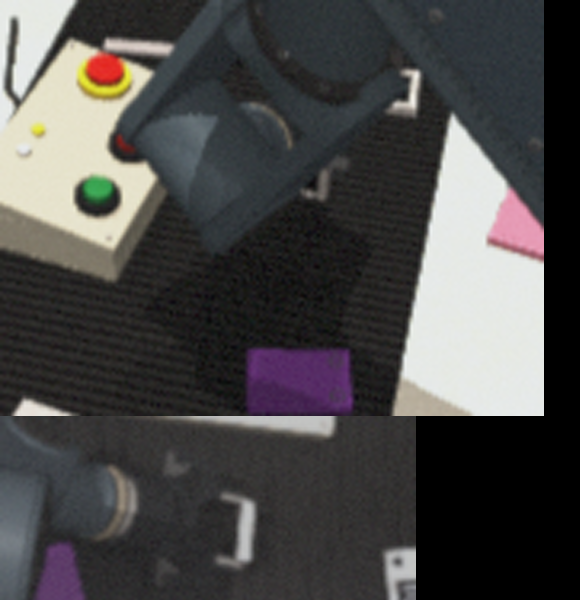

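The plate is upright in the lower (top-view) crop, with its top edge at (240,530). Lowering it to the mat.

```bash
python3 -m pendant '[[[0.0144,0,0.012,0,0,0,0],[0.0144,0,0.012,0,0,0,0],[0,0,0,0,0,0,0]]]'
python3 -m pendant '[[[0.0029,0,0.0024,0,0,0,0],[0,0,0,0,0,0,0]]]'
python3 -m pendant '[[[0.0029,0,0.0024,0,0,0,0],[0,0,0,0,0,0,0]]]'
python3 -c "
from h import *
a=np.deg2rad(-5.1);T=down(a)*R.from_rotvec([0,np.deg2rad(-50),0])
print(delta([.505,-.187,.075],T),monitor.sense()['q'].round(2))"
```

```text
t: 7.75
tcp_pos: [0.5035, -0.1892, 0.0852]
tool_rot: [0.671, 0.612, -0.308, 0.283]
force: [0.3, 0.2, -1.7]
finger_gap: 0.668
gripper_force: 64.5
t: 7.95
tcp_pos: [0.5043, -0.1888, 0.0835]
tool_rot: [0.671, 0.612, -0.308, 0.285]
force: [-0.8, -0.5, -1.5]
finger_gap: 0.663
gripper_force: 64.4
t: 8.15
tcp_pos: [0.5043, -0.1883, 0.0801]
tool_rot: [0.67, 0.612, -0.308, 0.285]
force: [-0.1, -1.0, -1.4]
finger_gap: 0.664
gripper_force: 64.4
(array([4.8, 0.6, 2.3]), array([ 0.003, -0.007, -0.003])) [-0.16  0.84  1.84 -1.27  0.92  0.99]
```

```bash
python3 -m pendant '[[[0.0029,0,0.0024,0,0,0,0],[0,0,0,0,0,0,0]]]' | grep -E "pos|^force"
python3 -m pendant '[[[0.0019,0,0.0016,0,0,0,0],[0,0,0,0,0,0,0]]]'| grep -E "pos|^force"
python3 -m pendant '[[[0.0019,0,0.0016,0,0,0,0],[0,0,0,0,0,0,0]]]'| grep -E "pos|^force"
```

```text
tcp_pos: [0.5041, -0.1881, 0.0766]
force: [0.1, 0.3, -1.9]
tcp_pos: [0.5041, -0.1886, 0.0759]
force: [-2.0, 1.4, 4.3]
tcp_pos: [0.504, -0.1894, 0.0758]
force: [-1.1, 1.7, 11.2]
```

```bash
python3 -m pendant '[[[-0.0013,0,-0.0011,0,0,0,0],[0,0,0,0,0,0,0.75],[0,0,0,0,0,0,0.85],[0,0,0,0,0,0,0.85],[0,0,0,0,0,0,0.85]]]' 30
python3 -m pendant '[[[0,0,-0.01,0,0,0,0.9],[0,0,-0.02,0,0,0,0.9],[0,0,-0.04,0,0,0,0.9],[0,0,-0.05,0,0,0,0.9],[0,0,-0.05,0,0,0,0.9],[0,0,0,0,0,0,0.9]]]'
python3 - <<'E'
from h import *
print(delta([.505,-.187,.2],down(np.deg2rad(-5.1))))
s=eyes.snapshot("top");P=cloud(s);im=s["pixels"].astype(int)
m=(P[...,2]>.07)&(P[...,2]<.11)&(np.abs(P[...,0]-.505)<.06)&(np.abs(P[...,1]+.2)<.04)
print(m.sum(),rect(P[m]),np.median(P[m],0))
b=np.zeros((400,640),bool);b[190:235,340:395]=(im.max(2)>130)[190:235,340:395]
v,u=np.nonzero(b);print(b.sum(),rect(onplane(s,np.c_[u,v],.093)))
cv2.imwrite("pics/e.png",cv2.resize(s["pixels"][170:250,290:420,::-1],None,fx=4.5,fy=4.5,interpolation=cv2.INTER_CUBIC))
E
```

```text
t: 9.25
tcp_pos: [0.5042, -0.1881, 0.0739]
tool_rot: [0.67, 0.612, -0.308, 0.284]
force: [-0.5, -0.3, -0.2]
finger_gap: 0.85
gripper_force: 0.0
t: 9.85
tcp_pos: [0.5154, -0.0816, 0.1655]
tool_rot: [0.67, 0.613, -0.305, 0.287]
force: [0.5, -1.3, -0.3]
finger_gap: 0.903
gripper_force: 0.0
(array([-94.9,  -1.2,  58.2]), array([0.013, 0.864, 0.   ]))
74 (array([ 501.2, -196.2]), array([12. , 59.1]), 84.9) [ 0.49956278 -0.19547837  0.09273464]
74 (array([ 502.7, -197.7]), array([13.3, 60.4]), 89.7)
```

View pics/e.png

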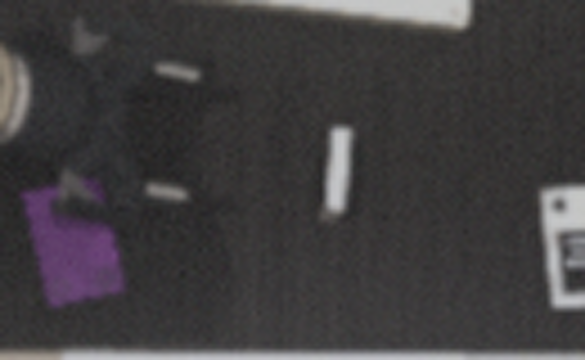

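The plate stands freely on the mat at (338,170) in the crop, which is about (0.502, -0.197). Next I'll straighten the tool, turn it 90° and go above the plate.

```bash
python3 -m pendant '[[[0,0,0,0,1,0,0.7],[0,0,0,0,1,0,0.7],[0,0,0,0,1,0,0.7],[0,0,0,0,1,0,0.7],[0,0,0,0,1,0,0.7],[0,0,0,0,1,0,0.7],[0,0,0,0.1,1,0,0.7],[0,0,-0.01,0,0.2,-1,0.7],[0,0,-0.01,0,0,-1,0.7],[0,0,-0.01,0,0,-1,0.7],[0,0,-0.0125,0,0,-1,0.7],[0,0,0,0,0,-1,0.7],[0,0,0,0,0,-1,0.7],[0,0,0,0,0,-1,0.7],[0,0,0,0,0,-1,0.7],[0,0,0,0,0,-1,0.7],[0,0,0,0,0,-1,0.7],[0,0,0,0,0,-1,0.7],[0,0,0,0,0,-1,0.7],[0,0,0,0,0,-1,0.7]]]'
python3 - <<'E'
from h import *
print(delta([.502,-.197,.2],down(np.deg2rad(84.9))))
E
```

```text
t: 11.9
tcp_pos: [0.512, -0.0854, 0.1951]
tool_rot: [0.049, 0.999, -0.0, -0.006]
force: [-0.0, 0.3, -0.2]
finger_gap: 0.697
gripper_force: 0.0
(array([  -0.8, -112.1,   -4.7]), array([-0.001, -0.013, -0.008]))
```

```bash
python3 -m pendant '[[[-0.001,-0.0467,-0.006,0,-0.11,-0.07,0.5],[0,-0.0467,0,0,0,0,0.5],[0,-0.0467,0,0,0,0,0.5],[0,0,0,0,0,0,0.5],[0,0,0,0,0,0,0.5]]]'
python3 - <<'E'
from h import *
print(delta([.502,-.197,.078],down(np.deg2rad(84.9))))
E
```

```text
t: 12.4
tcp_pos: [0.5022, -0.1973, 0.2002]
tool_rot: [0.048, 0.999, -0.0, 0.001]
force: [-0.3, 0.7, -0.2]
finger_gap: 0.499
gripper_force: 0.0
(array([  0.3,   0.3, 122.2]), array([-0.   ,  0.001, -0.007]))
```

```bash
python3 -m pendant '[[[0,0,0.04,0,0,-0.05,0.5],[0,0,0.04,0,0,0,0.5],[0,0,0.03,0,0,0,0.5],[0,0,0.025,0,0,0,0.5],[0,0,0.015,0,0,0,0.5],[0,0,0.0025,0,0,0,0.5],[0,0,0,0,0,0,0.5]]]' 30
python3 -m pendant '[[[0,0,0,0,0,0,0.3],[0,0,0,0,0,0,0.2],[0,0,0,0,0,0,0.16],[0,0,0,0,0,0,0.1],[0,0,0,0,0,0,0.05],[0,0,0,0,0,0,0],[0,0,0,0,0,0,0],[0,0,0,0,0,0,0]]]' 40
```

```text
t: 13.1
tcp_pos: [0.5039, -0.1961, 0.0793]
tool_rot: [0.043, 0.999, -0.001, 0.002]
force: [-0.3, -0.1, 0.8]
finger_gap: 0.502
gripper_force: 0.0
t: 13.9
tcp_pos: [0.5045, -0.1971, 0.0803]
tool_rot: [0.043, 0.999, -0.001, 0.003]
force: [-0.1, -0.9, 5.6]
finger_gap: 0.127
gripper_force: 44.6
```

```bash
python3 -m pendant '[[[0,0,-0.01,0,0,0,0],[0,0,-0.03,0,0,0,0],[0,0,-0.05,0,0,0,0],[0,0,-0.055,0,0,0,0],[0,0,-0.055,0,0,0,0],[0,0,-0.055,0,0,0,0],[0,0,0,0,0,0,0]]]'
python3 - <<'E'
from h import *
print(delta([.5505,.2115,.28],down(np.deg2rad(82.75))))
s=eyes.snapshot("side");cv2.imwrite("pics/f.png",cv2.resize(s["pixels"][100:260,220:420,::-1],None,fx=3.5,fy=3.5,interpolation=cv2.INTER_CUBIC))
E
```

```text
t: 14.6
tcp_pos: [0.5062, -0.1979, 0.2899]
tool_rot: [0.043, 0.999, -0.004, 0.008]
force: [1.1, -0.8, -1.7]
finger_gap: 0.132
gripper_force: 43.7
(array([ -8.9, 411.7,   6.8]), array([-0.008,  0.016,  0.041]))
```

View pics/f.png

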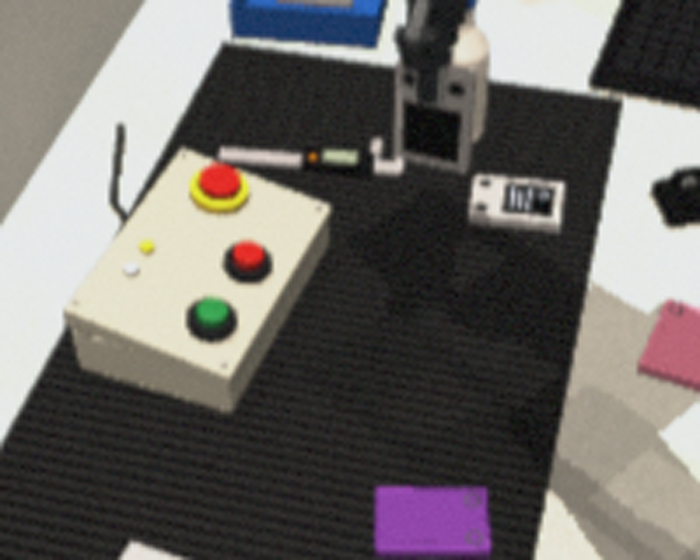

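The plate is held upright at (435,115), holes up and black face toward the lens. Carrying it above the nest.

```bash
python3 -m pendant '[[[-0.001,0.02,0,-0.07,0.13,0.34,0],[-0.001,0.04,0,0,0,0,0],[-0.001,0.05,0,0,0,0,0],[-0.001,0.055,0,0,0,0,0],[-0.001,0.055,0,0,0,0,0],[-0.001,0.055,0,0,0,0,0],[-0.001,0.055,0,0,0,0,0],[-0.001,0.055,0,0,0,0,0],[-0.001,0.055,0,0,0,0,0],[-0.001,0.045,0,0,0,0,0],[0,0.025,0,0,0,0,0],[0,0.005,0,0,0,0,0],[0,0,0,0,0,0,0],[0,0,0,0,0,0,0]]]'
python3 - <<'E'
from h import *
print(delta([.5505,.2115,.28],down(np.deg2rad(82.75))))
for n in("side","top"):
    s=eyes.snapshot(n);im=s["pixels"];P=cloud(s)
    np.savez(f"n_{n}.npz",P=P,im=im)
    m=(P[...,2]>.2)&(P[...,2]<.305)&(np.abs(P[...,0]-.55)<.06)&(np.abs(P[...,1]-.21)<.03)&(im.min(2)>90)
    print(n,m.sum(),P[m].min(0).round(4),P[m].max(0).round(4),rect(P[m]))
    if n=="side": cv2.imwrite("pics/g.png",cv2.resize(im[190:330,220:370,::-1],None,fx=4.2,fy=4.2,interpolation=cv2.INTER_CUBIC))
E
```

```text
t: 16.05
tcp_pos: [0.562, 0.2103, 0.2847]
tool_rot: [0.064, 0.998, 0.003, -0.007]
force: [0.0, -0.1, -1.8]
finger_gap: 0.132
gripper_force: 43.6
(array([11.4, -0.3,  4.9]), array([ 0.005, -0.014, -0.001]))
side 275 [0.5302 0.2058 0.2089] [0.5904 0.2229 0.3008] (array([559.6, 215.1]), array([60.2, 16.4]), 6.4)
top 1 [0.5619 0.2054 0.2145] [0.5619 0.2054 0.2145] (array([561.9, 205.4]), array([0., 0.]), 0.0)
```

View pics/g.png

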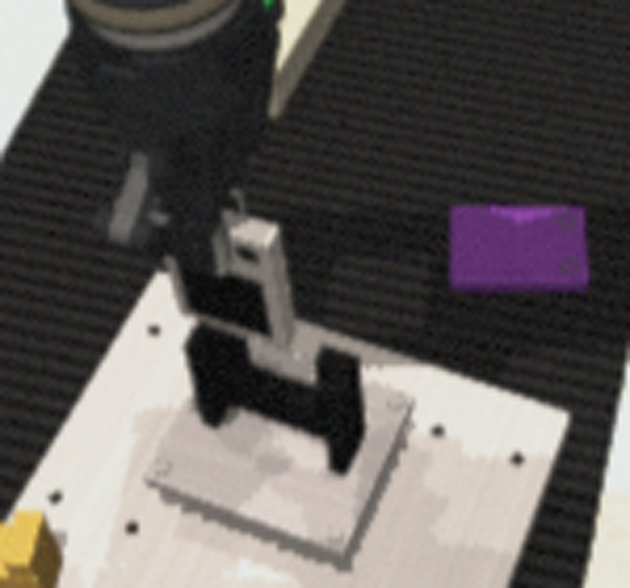

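The plate hangs at (235,280), above the nest at (280,390), and is offset to +x. I'll measure plate against nest in the same view.

Run:
```python
from h import *
d=np.load("n_side.npz");P=d["P"];im=d["im"].astype(int)
o=np.array([.5485,.2055,0]);A=R.from_euler("z",-7.25,degrees=True)
Q=A.inv().apply((P-o).reshape(-1,3)).reshape(P.shape)*1e3
pl=(Q[...,2]>212)&(Q[...,2]<296)&(abs(Q[...,0]-12)<36)&(abs(Q[...,1])<30)
k=Q[pl]
# plate front face: fit plane y=ax+bz+c, robust
M=np.c_[k[:,0],k[:,2],np.ones(len(k))];w=np.ones(len(k),bool)
for _ in range(6):
    c=np.linalg.lstsq(M[w],k[w,1],rcond=None)[0];r=k[:,1]-M@c;w=abs(r)<2.5
print("face n",w.sum(),"slopes",c[:2].round(3),"y at mid bottom",c@[12,205,1],"x range",np.percentile(k[w,0],[1,99]).round(1),"zmin",k[w,2].min())
dk=(im.max(2)<75)
b=Q[dk&(abs(Q[...,0])<28)&(Q[...,2]>92)&(Q[...,2]<118)&(abs(Q[...,1])<25)]
print("back face y",len(b),np.percentile(b[:,1],[10,50,90]).round(1))
for sgn in(1,-1):
    t=Q[dk&(abs(Q[...,0]*sgn-40)<12)&(Q[...,2]>150)&(Q[...,2]<180)&(abs(Q[...,1])<25)]
    print("cheek",sgn,len(t),np.percentile(t[:,0],[2,50,98]).round(1),np.percentile(t[:,1],[2,50,98]).round(1),t[:,2].max().round(1))
fl=Q[(im.min(2)>110)&(abs(Q[...,0])<58)&(Q[...,1]>15)&(abs(Q[...,2]-87)<8)];print("floor",len(fl),np.median(fl[:,2]),np.percentile(fl[:,0],[1,99]).round(1),np.percentile(fl[:,1],99).round(1))
```

```text
face n 432 slopes [0.003 0.003] y at mid bottom 10.526330649978853 x range [-18.2  40.6] zmin 212.05832026184447
back face y 104 [-8.6 -7.9 -7.2]
cheek 1 73 [28.8 36.2 43.2] [-8.6  0.3  8.9] 174.1
cheek -1 104 [-42.7 -38.4 -29.2] [-16.7  -3.    8.6] 174.2
floor 753 87.65675256568639 [-57.2  57. ] 48.7
```

```bash
python3 -m pendant '[[[0.007,-0.0012,0,0.04,-0.12,0,0],[0.007,-0.0013,0,0,0,0,0],[0,0,0.01,0,0,0,0],[0,0,0.01,0,0,0,0],[0,0,0,0,0,0,0],[0,0,0,0,0,0,0]]]'
python3 - <<'E'
from h import *
for n in ("side",):
    s=eyes.snapshot(n);P=cloud(s)
    o=np.array([.5485,.2055,0]);A=R.from_euler("z",-7.25,degrees=True)
    Q=A.inv().apply((P-o).reshape(-1,3)).reshape(P.shape)*1e3
    k=Q[(Q[...,2]>195)&(Q[...,2]<280)&(abs(Q[...,0])<36)&(abs(Q[...,1])<30)]
    M=np.c_[k[:,0],k[:,2],np.ones(len(k))];w=np.ones(len(k),bool)
    for _ in range(6):
        c=np.linalg.lstsq(M[w],k[w,1],rcond=None)[0];w=abs(k[:,1]-M@c)<2.5
    print(c[:2].round(3),c@[0,190,1],np.percentile(k[w,0],[1,99]).round(1))
print(delta([.5505,.2115,.28],down(np.deg2rad(82.75))))
E
```

```text
t: 16.75
tcp_pos: [0.5513, 0.2109, 0.2693]
tool_rot: [0.063, 0.998, 0.001, 0.001]
force: [-0.0, 0.2, -1.6]
finger_gap: 0.13
gripper_force: 43.6
[0.001 0.01 ] 9.30677909846654 [-28.2  30.8]
(array([  1.1,   0.4, -10.3]), array([ 0.002,  0.002, -0.   ]))
```

```bash
python3 -m pendant '[[[0.0015,0,0.015,0,0,0,0],[0,0,0.0125,0,0,0,0],[0,0,0.0125,0,0,0,0],[0,0,0,0,0,0,0]]]' | grep -E "pos|^force|rot"
python3 -m pendant '[[[0,0,0.015,0,0,0,0],[0,0,0.015,0,0,0,0],[0,0,0.015,0,0,0,0],[0,0,0.015,0,0,0,0],[0,0,0.012,0,0,0,0],[0,0,0,0,0,0,0]]]'| grep -E "pos|^force|rot"
```

```text
tcp_pos: [0.5488, 0.2109, 0.2355]
tool_rot: [0.063, 0.998, 0.0, -0.001]
force: [-0.1, 0.1, -2.1]
tcp_pos: [0.5493, 0.211, 0.1783]
tool_rot: [0.063, 0.998, 0.0, -0.001]
force: [0.1, 0.1, -2.6]
```

```bash
python3 -m pendant '[[[0,0,0.007,0,0,0,0],[0,0,0.005,0,0,0,0],[0,0,0,0,0,0,0]]]' | grep -E "pos|^force"
python3 -m pendant '[[[0,0,0.002,0,0,0,0],[0,0,0,0,0,0,0]]]'| grep -E "pos|^force"
python3 -m pendant '[[[0,0,0.002,0,0,0,0],[0,0,0,0,0,0,0]]]'| grep -E "pos|^force"
```

```text
tcp_pos: [0.5503, 0.2112, 0.1704]
force: [0.2, 0.8, -1.4]
tcp_pos: [0.5505, 0.2113, 0.1692]
force: [-0.6, 0.4, -1.5]
tcp_pos: [0.5504, 0.2113, 0.1675]
force: [-0.2, 0.9, -1.9]
```

```bash
python3 -m pendant '[[[0,0,0.002,0,0,0,0],[0,-0.0025,0,0,0,0,0],[0,0,0,0,0,0,0]]]' | grep -E "pos|^force"
python3 -m pendant '[[[0,-0.0015,0,0,0,0,0],[0,0,0,0,0,0,0]]]'| grep -E "pos|^force"
python3 -m pendant '[[[0,-0.0015,0,0,0,0,0],[0,0,0,0,0,0,0]]]'| grep -E "pos|^force"
```

```text
tcp_pos: [0.5501, 0.209, 0.1658]
force: [0.2, -0.7, -2.0]
tcp_pos: [0.5501, 0.2079, 0.1659]
force: [-1.0, -0.7, -2.0]
tcp_pos: [0.5499, 0.2067, 0.1659]
force: [-0.1, -0.2, -1.1]
```

```bash
python3 -m pendant '[[[0,-0.0012,0,0,0,0,0],[0,0,0,0,0,0,0]]]'| grep -E "pos|^force"
python3 -m pendant '[[[0,-0.0012,0,0,0,0,0],[0,0,0,0,0,0,0]]]'| grep -E "pos|^force"
```

```text
tcp_pos: [0.5498, 0.2059, 0.1659]
force: [0.4, -0.8, -2.3]
tcp_pos: [0.5498, 0.2055, 0.1659]
force: [0.5, 2.1, -2.6]
```

```bash
python3 -m pendant '[[[0,0,0.0015,0,0,0,0],[0,0,0,0,0,0,0]]]'| grep -E "pos|^force"
python3 -m pendant '[[[0,-0.0005,0.0012,0,0,0,0],[0,0,0,0,0,0,0]]]'| grep -E "pos|^force"
python3 -m pendant '[[[0,0,0.0012,0,0,0,0],[0,0,0,0,0,0,0]]]'| grep -E "pos|^force"
```

```text
tcp_pos: [0.55, 0.2055, 0.1648]
force: [0.0, 2.8, -1.1]
tcp_pos: [0.55, 0.2053, 0.1643]
force: [-0.2, 4.0, 2.6]
tcp_pos: [0.55, 0.2053, 0.1643]
force: [-1.7, 4.4, 7.1]
```

```bash
python3 -m pendant '[[[0,0,0,0,0,0,0.18],[0,0,0,0,0,0,0.22],[0,0,0,0,0,0,0.26],[0,0,0,0,0,0,0.26],[0,0,0,0,0,0,0.26]]]' 20
python3 - <<'E'
from h import *
s=eyes.snapshot("side");P=cloud(s)
o=np.array([.5485,.2055,0]);A=R.from_euler("z",-7.25,degrees=True)
Q=A.inv().apply((P-o).reshape(-1,3)).reshape(P.shape)*1e3
k=Q[(Q[...,2]>92)&(Q[...,2]<172)&(abs(Q[...,0])<28)&(abs(Q[...,1]-3)<7)]
M=np.c_[k[:,0],k[:,2]-87,np.ones(len(k))];w=np.ones(len(k),bool)
for _ in range(6):
    c=np.linalg.lstsq(M[w],k[w,1],rcond=None)[0];w=abs(k[:,1]-M@c)<2.5
print(w.sum(),c.round(3))
E
```

```text
t: 20.7
tcp_pos: [0.5495, 0.2043, 0.1625]
tool_rot: [0.063, 0.998, 0.001, 0.001]
force: [0.6, -0.1, 0.1]
finger_gap: 0.256
gripper_force: 0.0
246 [ 0.00e+00 -1.00e-03  4.28e+00]
```

The plate is seated: the fitted face has no slope and sits at the expected depth. I'll retreat upward and look.

```bash
python3 -m pendant '[[[0,0,-0.01,0,0,0,0.26],[0,0,-0.03,0,0,0,0.26],[0,0,-0.05,0,0,0,0.26],[0,0,-0.05,0,0,0,0.2],[0,0,-0.03,0,0,0,0],[0,0,0,0,0,0,0]]]'
python3 - <<'E'
from h import *
print(delta([.674,-.118,.30],down(np.deg2rad(82.75))))
s=eyes.snapshot("side");im=s["pixels"]
cv2.imwrite("pics/i.png",cv2.resize(im[230:330,220:370,::-1],None,fx=4.5,fy=4.5,interpolation=cv2.INTER_CUBIC))
E
```

```text
t: 21.35
tcp_pos: [0.5516, 0.2049, 0.3039]
tool_rot: [0.063, 0.998, 0.002, 0.006]
force: [0.3, 0.0, -0.6]
finger_gap: -0.002
gripper_force: 0.0
(array([-162.1, -304.8,    4.5]), array([ 0.005,  0.012, -0.   ]))
```

View pics/i.png

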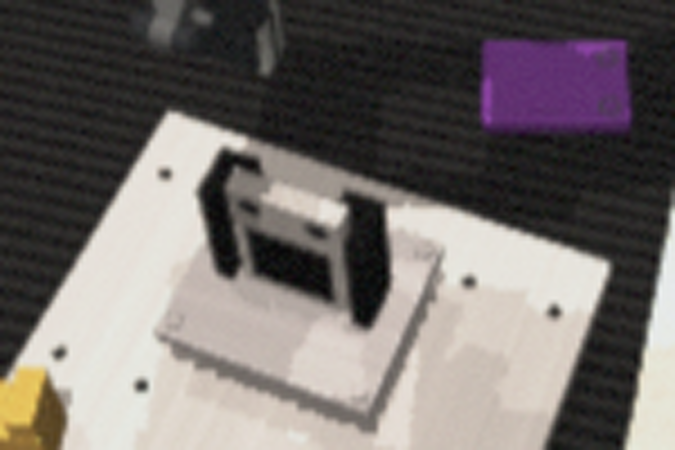

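The plate is seated between the cheeks at (295,245), holes up and black face to the lens. Now the button.

```bash
python3 -m pendant '[[[-0.01,-0.02,0,0,0,0,0],[-0.02,-0.038,0,0,0,0,0],[-0.0247,-0.0465,0,0,0,0,0],[-0.0247,-0.0465,0,0,0,0,0],[-0.0247,-0.0465,0,0,0,0,0],[-0.0247,-0.0465,0,0,0,0,0],[-0.0247,-0.0465,0,0,0,0,0],[-0.0247,-0.0465,0,0,0,0,0],[-0.0247,-0.0465,0,0,0,0,0],[0,0,0.04,0,0,0,0],[0,0,0.05,0,0,0,0],[0,0,0.05,0,0,0,0],[0,0,0.0,0.04,-0.66,0,0],[0,0,0,0,-0.66,0,0],[0,0,0,0,0,0,0],[0,0,0,0,0,0,0]]]'
python3 - <<'E'
from h import *
print(delta([.674,-.118,.15],down(np.deg2rad(82.75))*R.from_rotvec([0,-.17,0])))
for n in("side","top"):
    s=eyes.snapshot(n);im=s["pixels"].astype(int);P=cloud(s)
    m=(im[...,1]>im[...,0]*1.5)&(im[...,1]>im[...,2]*1.3)&(im[...,1]>60)&(P[...,0]>.6)&(P[...,2]<.1)
    k=P[m];print(n,len(k),k.min(0).round(4) if len(k) else 0,k.max(0).round(4) if len(k) else 0)
E
```

```text
t: 23.0
tcp_pos: [0.6711, -0.1202, 0.1857]
tool_rot: [0.063, 0.995, -0.006, 0.079]
force: [0.4, -0.4, 0.3]
finger_gap: 0.003
gripper_force: 0.0
(array([ 3. ,  2.6, 35.7]), array([-0.003, -0.012, -0.   ]))
side 58 [ 0.6632 -0.1335  0.0697] [ 0.6876 -0.1089  0.0855]
top 10 [ 0.6611 -0.1252  0.0714] [ 0.6693 -0.1111  0.0847]
```

```bash
python3 -m pendant '[[[0.0083,0.0006,0.0405,0,-0.1,0,0],[0.0083,0.0006,0.0405,0,0,0,0],[0,0,0,0,0,0,0],[0,0,0,0,0,0,0]]]'
python3 - <<'E'
from h import *
print(delta([.6726,-.119,.098],down(np.deg2rad(82.75))*R.from_rotvec([0,-.17,0])))
E
```

```text
t: 23.5
tcp_pos: [0.6702, -0.1194, 0.1206]
tool_rot: [0.063, 0.994, -0.007, 0.086]
force: [0.6, 0.0, 0.9]
finger_gap: 0.003
gripper_force: 0.0
(array([ 1.6,  0.8, 22.7]), array([-0.003,  0.003,  0.   ]))
```

```bash
python3 -m pendant '[[[0.002,0.001,0.012,0,0,0,0],[0,0,0.012,0,0,0,0],[0,0,0,0,0,0,0]]]'| grep -E "pos|^force"
python3 -m pendant '[[[0,0,0.003,0,0,0,0],[0,0,0,0,0,0,0]]]'| grep -E "pos|^force"
python3 -m pendant '[[[0,0,0.003,0,0,0,0],[0,0,0,0,0,0,0]]]'| grep -E "pos|^force"
python3 -m pendant '[[[0,0,0.003,0,0,0,0],[0,0,0,0,0,0,0]]]'| grep -E "pos|^force"
```

```text
tcp_pos: [0.6712, -0.1186, 0.1007]
force: [-0.7, 0.3, -0.3]
tcp_pos: [0.6719, -0.1189, 0.0991]
force: [-0.5, -0.9, -0.1]
tcp_pos: [0.6721, -0.1189, 0.0966]
force: [0.4, -0.1, 0.5]
tcp_pos: [0.6728, -0.119, 0.0944]
force: [-0.3, 0.1, 2.5]
```

```bash
for i in 1; do python3 -m pendant '[[[0,0,0.003,0,0,0,0],[0,0,0,0,0,0,0]]]'| grep -E "pos|^force"; done
python3 -m pendant '[[[0,0,0.003,0,0,0,0],[0,0,0,0,0,0,0]]]'| grep -E "pos|^force"
python3 -m pendant '[[[0,0,0.002,0,0,0,0],[0,0,0,0,0,0,0]]]'| grep -E "pos|^force"
python3 -m pendant '[[[0,0,0.002,0,0,0,0],[0,0,0,0,0,0,0]]]'| grep -E "pos|^force"
```

```text
tcp_pos: [0.6732, -0.1191, 0.0921]
force: [-0.5, 0.1, 3.0]
tcp_pos: [0.6736, -0.1191, 0.0897]
force: [-0.9, 0.6, 5.2]
tcp_pos: [0.6737, -0.1191, 0.0894]
force: [-3.5, 0.8, 9.7]
tcp_pos: [0.6738, -0.1191, 0.0892]
force: [-6.8, 1.6, 17.6]
```

The force reached 5 N after about 6 mm of travel, then a hard stop, so the button is fully in. I'll retract and check the plate numerically.

```bash
python3 -m pendant '[[[0,0,-0.02,0,0,0,0],[0,0,-0.04,0,0,0,0],[0,0,-0.06,0,0,0,0],[0,0,-0.05,0,0,0,0],[0,0,0,0,0,0,0],[0,0,0,0,0,0,0]]]'
python3 - <<'E'
from h import *
s=eyes.snapshot("side");P=cloud(s)
o=np.array([.5485,.2055,0]);A=R.from_euler("z",-7.25,degrees=True)
Q=A.inv().apply((P-o).reshape(-1,3)).reshape(P.shape)*1e3
k=Q[(Q[...,2]>92)&(Q[...,2]<172)&(abs(Q[...,0])<28)&(abs(Q[...,1]-3)<7)]
M=np.c_[k[:,0],k[:,2]-87,np.ones(len(k))];w=np.ones(len(k),bool)
for _ in range(6):
    c=np.linalg.lstsq(M[w],k[w,1],rcond=None)[0];w=abs(k[:,1]-M@c)<2.5
t=Q[(abs(Q[...,0])<25)&(abs(Q[...,1]+1)<8)&(Q[...,2]>150)]
print(w.sum(),c.round(3),"top z",np.percentile(t[:,2],90))
if abs(c[0])<.03 and abs(c[1])<.03: print(job.sign_off())
E
```

```text
t: 25.8
tcp_pos: [0.6508, -0.1158, 0.2213]
tool_rot: [0.063, 0.994, -0.007, 0.087]
force: [-0.8, 0.4, -1.2]
finger_gap: 0.001
gripper_force: 0.0
377 [-3.000e-03 -1.000e-03  4.334e+00] top z 178.55755251697815
the job is handed in; nothing more can be done
None
```

The plate stands in the nest, flat against the back plate with its holed end up and black field to the lens. I then pressed the start button to its stop and handed the job in at about 26 s; no verdict came back.

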